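# Charge the mill jar with pebbles

### The job

Charge the mill jar: take the red-handled scoop, scoop the four mill pebbles out of the blue tray and tip them all into the white jar. Use only the scoop on the pebbles, never the fingers, and do not shove or tip the jar or disturb the things standing around. Then lay the scoop back flat on the middle of the black mat and let go.

Things in the scene. Friction and masses are not known exactly. Their poses are not given: they have to be found in the camera images.
- scoop: aluminium scoop, red handle, about 0.18 kg, at the start flat on the mat. Origin: centre of the underside of the pan; +y points out of the open mouth, z up. Pan flat-bottomed, 90 mm wide (x), 100 mm long (y from -50 to 50 mm), walls and floor 3 mm; side and back walls 40 mm high, the sides 26 mm for the last 35 mm to the mouth; floor thinned to a 1.6 mm wedge at the lip
- scoop_grip (a point): point on the centre line of the handle, over the back wall of the pan (scoop frame 0, -55, 75 mm). The handle is a straight non-slip bar along y, 20 mm wide (x), 24 mm tall, y from -115 to -5 mm, its underside 23 mm above the pan walls; a 12 mm post under this point carries it. Axes as the scoop
- scoop_lip (a point): middle of the lip at the mouth of the pan, on the underside (scoop frame 0, 50, 0 mm)
- mat: black rubber mat, fixed, 100 x 260 x 4 mm, long along y; origin at the centre of its underside, on the bench; the place of the scoop
- tray: blue open tray, bolted down: 110 mm (x), y from -140 to 170 mm, 42 mm high, walls and floor 5 mm. Origin at bench height, axes level. Pebbles lie at y 5 to 95 mm; the empty -y part takes the scoop pan, mouth to +y. Beyond the pebbles a firm yellow rubber-faced stop, wall-high, closes the tray, near face at y 100 to 157 mm: its place varies and is not given; feel for it slowly with the scoop
- jar: white porcelain mill jar, open, round, loose but heavy (about 2.2 kg): outside diameter 152 mm, height 120 mm, wall 7 mm, floor 10 mm thick, clear mouth 134 mm or more. Origin under its centre.
- jar_rim (a point): centre of the mouth of the jar, at rim height, 120 mm above the bench
- pebble0: a brown mill pebble: smooth glazed flat-round lump with rounded edge, 38 mm across, 26 mm thick, about 45 g; origin at its centre. Pebbles, tray and scoop pan are slippery (friction about 0.3)
- pebble1: a white mill pebble: smooth glazed flat-round lump with rounded edge, 38 mm across, 26 mm thick, about 45 g; origin at its centre. Pebbles, tray and scoop pan are slippery (friction about 0.3)
- pebble2: a brown mill pebble: smooth glazed flat-round lump with rounded edge, 38 mm across, 26 mm thick, about 45 g; origin at its centre. Pebbles, tray and scoop pan are slippery (friction about 0.3)
- pebble3: a white mill pebble: smooth glazed flat-round lump with rounded edge, 38 mm across, 26 mm thick, about 45 g; origin at its centre. Pebbles, tray and scoop pan are slippery (friction about 0.3)
- plaster_block: bystander: white plaster block 60 x 120 x 50 mm, loose; origin under its centre
- water_bottle: bystander: clear water bottle, 66 mm diameter, 200 mm high, loose; origin under its centre
- banding_wheel: bystander: dark steel banding wheel (turntable) 150 mm diameter, 55 mm high, loose; origin under its centre

How it is judged (in metres and radians):
On the way, in this order (a step that is already met when the one before it is completed fails the run):
1. at least one pebble is carried in the scoop, above the tray (height (world z) of scoop above 0.05 m and ((distance between pebble0 and scoop below 0.075 m and height (world z) of pebble0 above 0.065 m) or (distance between pebble1 and scoop below 0.075 m and height (world z) of pebble1 above 0.065 m) or (distance between pebble2 and scoop below 0.075 m and height (world z) of pebble2 above 0.065 m) or (distance between pebble3 and scoop below 0.075 m and height (world z) of pebble3 above 0.065 m))), for 0.2 s.
2. all four pebbles are in the jar (horizontal distance between each of pebble0, pebble1, pebble2, pebble3 and jar below 0.07 m and height (world z) of each of pebble0, pebble1, pebble2, pebble3 below 0.1 m), for 0.2 s.
At the end, for the whole second after the job is handed in: All four pebbles lie in the jar (centres within 70 mm of its axis, below 100 mm); the jar stands upright; the scoop lies at rest, pan down and flat (within 0.1 rad) on the mat, its origin within 50 mm of the centre of the mat (all of step 2 and horizontal distance between scoop and mat below 0.05 m and angle between scoop's own z axis and vertical below 0.1 rad and height (world z) of scoop below 0.01 m and linear speed of scoop below 0.02 m/s and angle between jar's own z axis and vertical below 0.05 rad); the robot touches nothing.
It fails at once if the fingers touch a pebble (contact force between any of pebble0, pebble1, pebble2, pebble3 and the fingers above 0.5 N).
It fails at once if the jar is shoved more than 30 mm or tipped (distance of jar from where it was at the start of the episode above 0.03 m or angle between jar's own z axis and vertical above 0.2 rad).
It fails at once if a bystander is moved more than 30 mm (distance of any of plaster_block, water_bottle, banding_wheel from where it was at the start of the episode above 0.03 m).
It also fails if it takes over 64 s, if anything falls off the work surface, if the arm or the gripper's body presses on something with over 40 N, if the wrist force passes 120 N, or if a joint passes its speed limit or range.

### The arm

A 7-joint arm with a two-finger parallel gripper is mounted at the origin on the work surface. World frame = base frame: x ahead of the robot, y to its left, z up, the work surface at z = 0. Lengths are in mm, angles in rad, forces in N, time in s.
With the tool pointing down it reaches from about 400 to 900 mm from the base axis. Payload 5.6 kg.
Tool frame: the origin (TCP) lies midway between the tips of the shut fingers; the grasp point (between the pads) lies 19 mm behind it; z points along the fingers, y is the line along which they close (so a half turn about z gives the same grasp; the last joint's range is limited). The gripper opens to 92 mm and grips with 3 to 60 N. Pads are 20 mm wide; open, the fingers measure 128 mm over their backs; the gripper's body (75 mm by 189 mm) begins 69 mm behind the grasp point.
Start: joints at [1.197, 0.468, -0.012, 1.603, 0.006, 1.071, -0.056], TCP at [211.079, -614.78, 214.592] pointing down, gripper open.
Joint ranges: [-2.53, 2.53], [-0.31, 2.02], [-1.57, 1.55], [0.28, 2.44], [-1.29, 4.43], [0.15, 1.84], [-2.92, 2.92]. Speed limits (rad/s): [2.57, 2.57, 3.14, 3.14, 3.14, 3.14, 3.14].

### API

Orientations are given as a rotation vector (axis times angle).
In Python, from cell import robot, grip, kin, viewer gives the robot as it stands. Calls block until the motion is done:
- robot.movep(position, orientation): joint-space move of the TCP to a pose.
- robot.servo_line(position, feed=150, rotation=None): straight line of the TCP; rotation=None keeps the orientation; feed is the mean speed in mm/s.
- robot.goto_joints(angles): joint-space move.
- grip(opening, newtons=None): opening from 0.0 (shut) to 1.0 (fully open); newtons is the grip in N (None keeps the last); returns when the fingers have stopped.
- robot.hold(seconds).
- kin.ik(position, orientation): joint angles nearest the present ones, or None.
- robot.observe(): the state.
- viewer.read_camera(name): name is "side" or "top"; returns the picture (400x640x3 uint8, red, green, blue); there is no depth.
- viewer.camera_info(name): a dict with "camera_matrix" (3x3 intrinsics, pixels), "k1" (the pictures are not rectified: a ray, as slopes to the right and down, at radius r is drawn at 1 + k1 r^2 times it, then the intrinsics apply), "R" (3x3) and "t" (3): a world point X has camera coordinates R X + t. Camera axes: x right, y down, z forward; pixel columns grow to the right and rows downward; lengths in mm; the calibration is good to about 2 mm. A picture is of the moment at which its call begins. camera_info takes no time and is no camera call.
A pose or a line that the arm cannot do raises robot.IKError and nothing moves.
- robot.job_done(): hands the job in; it is judged then, once.
Trained networks look in the newest picture that a camera, given by its name, has taken for a name from the list of things; names that differ only in an ending like _2 or _b are one class to them, and where a whole thing is asked for, a point or a joint stands for the part that bears it (a point fixed in the world has none). Each returns a list of dicts, best first, with "confidence" (0 to 1); they miss things now and then, are a little off and sometimes report something else, mostly with a low value. They report only what shows in the picture. A call takes as long as a camera call.
- viewer.silhouettes(name, camera): "mask" (400x640 bool, what is visible of it).
- viewer.pinpoint(name, camera): "at" ([x, y, z] in mm, in the coordinates of the camera as it stood for that picture, good to about 4 mm: a listed point, or the origin of a listed thing).
The state is a dict: "t": time; "joints": joint angles; "joint_velocities": joint speeds; "joint_torque": joint torques, N m; "tcp_pos": TCP position; "tcp_rot": TCP orientation; "contact_force": force on the tool from outside, world axes, zero at the start; "wrist_torque": the same for the moment, N m; "grip_width": opening from 0.0 (shut) to 1.0 (fully open); "grip_force": force on a finger pad.
Only numpy, scipy, OpenCV 4.12 (cv2) and the standard library are available. Lean on these libraries where they do the work, as an engineer would, in place of code of your own. Each camera call takes 0.05 s, during which the arm holds its last target. There are 200 camera calls.

## Working session

There is one attempt and no reset: what is moved stays moved. The work goes in short steps, each a Python script; the robot and the scene stay as the last script left them, time stands still between calls to the robot, and variables do not carry over. Pictures are saved under pics/ and viewed, at most 10 in all, crops included, and the job is handed in when it is done.

```bash
ls; mkdir -p pics
cat > h.py <<'E'
import numpy as np, cv2
from cell import robot, grip, kin, viewer
from scipy.spatial.transform import Rotation as Ro
def w(cam,p):
    i=viewer.camera_info(cam); return np.array(i["R"]).T@(np.array(p)-np.array(i["t"]))
def px(cam,X):
    i=viewer.camera_info(cam); c=np.array(i["R"])@np.array(X,float)+i["t"]; s=c[:2]/c[2]
    s=s*(1+i["k1"]*(s@s)); K=np.array(i["camera_matrix"]); return K[:2,:2]@s+K[:2,2]
def unpx(cam,uv,z):
    i=viewer.camera_info(cam); K=np.array(i["camera_matrix"]); d=cv2.undistortPoints(np.array([[uv]],float),K,np.array([i["k1"],0,0,0.]))[0,0]
    R=np.array(i["R"]); o=-R.T@np.array(i["t"]); r=R.T@np.array([d[0],d[1],1]); return o+r*(z-o[2])/r[2]
def snap(cam,fn): 
    im=viewer.read_camera(cam); cv2.imwrite(f"pics/{fn}.png",im[:,:,::-1]); return im
E
python3 - <<'E'
from h import *
for c in("top","side"):
    snap(c,c+"0")
    for n in["scoop","scoop_grip","scoop_lip","mat","tray","jar","jar_rim","pebble0","pebble1","plaster_block","water_bottle","banding_wheel"]:
        print(c,n,[(w(c,d["at"]).round(0).tolist(),round(d["confidence"],2)) for d in viewer.pinpoint(n,c)[:5]])
o=robot.observe();print(o["t"],o["tcp_rot"],o["contact_force"])
a=cv2.imread("pics/top0.png");b=cv2.imread("pics/side0.png")
E
```

```text
pics
top scoop [([450.0, -14.0, 5.0], 0.84), ([452.0, 36.0, 3.0], 0.35), ([621.0, 156.0, 5.0], 0.22)]
top scoop_grip [([452.0, -12.0, 9.0], 0.33), ([658.0, -141.0, 17.0], 0.3)]
top scoop_lip [([452.0, 36.0, 2.0], 0.7), ([780.0, -37.0, 2.0], 0.45)]
top mat [([564.0, -495.0, 1.0], 0.48)]
top tray [([634.0, -173.0, 2.0], 0.71), ([451.0, -13.0, 2.0], 0.63)]
top jar [([619.0, 155.0, 3.0], 0.96)]
top jar_rim [([621.0, 157.0, 123.0], 0.68)]
top pebble0 [([649.0, -109.0, 18.0], 0.7), ([610.0, -148.0, 18.0], 0.68), ([658.0, -140.0, 20.0], 0.41), ([606.0, -109.0, 18.0], 0.4)]
top pebble1 [([649.0, -109.0, 18.0], 0.7), ([610.0, -148.0, 18.0], 0.68), ([658.0, -140.0, 20.0], 0.41), ([606.0, -109.0, 18.0], 0.4)]
top plaster_block [([778.0, -37.0, 1.0], 0.74), ([448.0, -70.0, 78.0], 0.74), ([567.0, -496.0, 2.0], 0.15)]
top water_bottle [([538.0, 501.0, -0.0], 0.95), ([611.0, -150.0, 19.0], 0.22)]
top banding_wheel [([567.0, -494.0, 1.0], 0.78)]
side scoop [([452.0, -12.0, 3.0], 0.66)]
side scoop_grip []
side scoop_lip [([453.0, 37.0, 5.0], 0.74), ([450.0, -66.0, 78.0], 0.54)]
side mat [([456.0, -13.0, 6.0], 0.97), ([778.0, -30.0, 2.0], 0.29)]
side tray [([635.0, -177.0, 0.0], 0.85), ([621.0, 160.0, 122.0], 0.21)]
side jar [([617.0, 156.0, 4.0], 0.9), ([450.0, -69.0, 82.0], 0.4)]
side jar_rim [([611.0, -105.0, 17.0], 0.7), ([622.0, 155.0, 126.0], 0.63)]
side pebble0 [([610.0, -146.0, 22.0], 0.65), ([659.0, -140.0, 18.0], 0.48), ([613.0, -106.0, 18.0], 0.45), ([651.0, -102.0, 22.0], 0.41), ([450.0, -13.0, 3.0], 0.16)]
side pebble1 [([610.0, -146.0, 22.0], 0.65), ([659.0, -140.0, 18.0], 0.48), ([613.0, -106.0, 18.0], 0.45), ([651.0, -102.0, 22.0], 0.41), ([450.0, -13.0, 3.0], 0.16)]
side plaster_block [([775.0, -34.0, -0.0], 0.66)]
side water_bottle [([544.0, 501.0, -2.0], 0.9)]
side banding_wheel [([572.0, -496.0, 3.0], 0.88)]
1.3 [ 3.09865692e+00  5.17164685e-01 -6.40713865e-05] [ 0.52208914 -0.06365713  0.0789745 ]
```

View pics/top0.png

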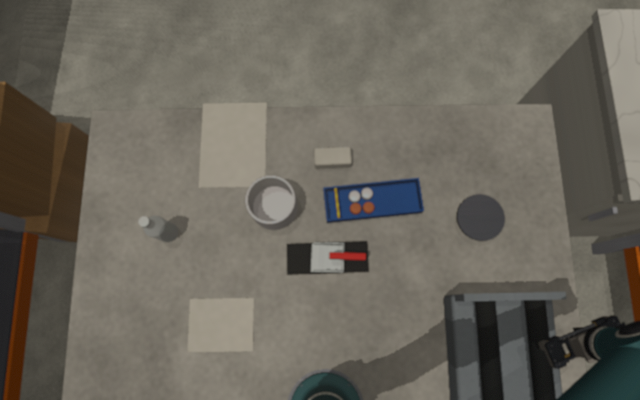

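View pics/side0.png

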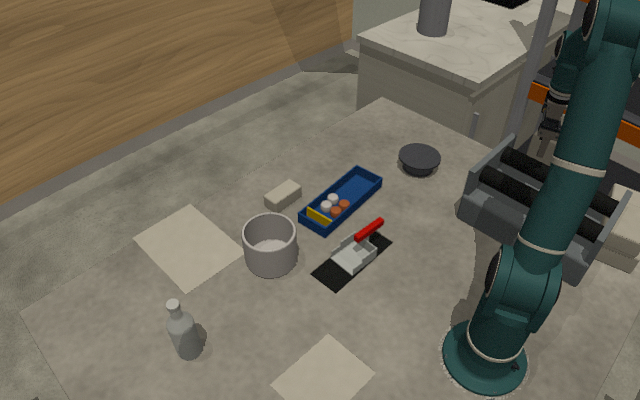

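The top view shows the tray at (325–422, 180–220), with the mouth end and yellow stop at the left, which is +y. It is slightly yawed. The pebbles are at (354–369, 193–208), the jar at (271, 201), and the scoop on the mat at (328, 257) with its handle to the right. The side view agrees. Next I'll refine the poses by fitting models to the masks.

```bash
cat > fit.py <<'E'
from h import *
from scipy.optimize import minimize
S=8
def hull(cam,P):
    q=np.array([px(cam,p) for p in P]); m=np.zeros((400*S,640*S),np.uint8)
    cv2.fillConvexPoly(m,cv2.convexHull(((q+.5)*S).astype(np.int32)),1); return cv2.resize(m.astype(np.float32),(640,400),interpolation=cv2.INTER_AREA)
def box(x0,x1,y0,y1,z0,z1): return np.array([[x,y,z] for x in(x0,x1) for y in(y0,y1) for z in(z0,z1)],float)
def place(P,v):
    c,s=np.cos(v[2]),np.sin(v[2]); return np.c_[P[:,0]*c-P[:,1]*s+v[0],P[:,0]*s+P[:,1]*c+v[1],P[:,2]]
def fit(P,masks,v0,yaw=True):
    def cost(v):
        v=np.array(v) if yaw else np.r_[v,0]; v=v*[1,1,.01] 
        return np.mean([np.abs(hull(c,place(P,v))-m).sum()/m.sum() for c,m in masks.items()])
    v0=np.array(v0,float)/[1,1,.01]; v0=v0 if yaw else v0[:2]
    n=len(v0); sim=np.vstack([v0]+[v0+6*np.eye(n)[i] for i in range(n)])-1.5
    r=minimize(cost,v0,method="Nelder-Mead",options=dict(initial_simplex=sim,xatol=.05,fatol=1e-5,maxiter=90))
    v=r.x.copy(); 
    if yaw:v[2]*=.01
    return v.round(3),round(r.fun,3)
E
python3 - <<'E'
from fit import *
M={}
for c in("top","side"):
    im=cv2.imread(f"pics/{c}0.png");h=cv2.cvtColor(im,cv2.COLOR_BGR2HSV); H,Sa,V=[h[...,i].astype(int) for i in range(3)]
    def roi(X,r):
        u=px(c,X); m=np.zeros((400,640),np.uint8); cv2.circle(m,(int(u[0]),int(u[1])),r,1,-1); return m>0
    blue=(H>100)&(H<130)&(Sa>110)&roi((635,-160,20),70); yel=(H>18)&(H<35)&(Sa>120)&roi((635,-160,20),70)
    m=np.zeros((400,640),np.uint8); pts=np.argwhere(cv2.morphologyEx(blue.astype(np.uint8),cv2.MORPH_OPEN,np.ones((2,2))))[:,::-1].astype(np.int32)
    cv2.fillConvexPoly(m,cv2.convexHull(pts),1); M[c,"tray"]=m
    red=((H<6)|(H>174))&(Sa>170)&roi((450,-70,75),45); M[c,"red"]=red.astype(np.uint8)
    print(c,blue.sum(),yel.sum(),red.sum())
    ys=np.argwhere(yel).mean(0)[::-1]; print("yellow top",unpx(c,ys,42).round())
    if c=="top":
        bl=(V<45)&roi((452,-13,0),60); k=np.argwhere(bl); (y0,x0),(y1,x1)=k.min(0),k.max(0); print("mat",unpx(c,((x0+x1)/2,(y0+y1)/2),4).round(),x0,x1,y0,y1)
for c in("top","side"): print("tray",c,fit(box(-55,55,-140,170,0,42),{c:M[c,"tray"]},(635,-175,0.05)))
print("tray",fit(box(-55,55,-140,170,0,42),{c:M[c,"tray"] for c in("top","side")},(635,-175,0.05)))
for c in (("top",),("side",),("top","side")): print("handle",c,fit(box(-10,10,-115,-5,63+4,87+4),{k:M[k,"red"] for k in c},(450,-13,0)))
th=np.linspace(0,6.283,40,endpoint=False); J=np.r_[[[76*np.cos(t),76*np.sin(t),z] for t in th for z in(0,120)]]
ms={}
for c in("top","side"):
    viewer.read_camera(c); s=viewer.silhouettes("jar",c); m=s[0]["mask"].astype(np.uint8)
    cs,_=cv2.findContours(m,0,1); m=np.zeros((400,640),np.uint8); cv2.fillConvexPoly(m,cv2.convexHull(max(cs,key=cv2.contourArea)),1); ms[c]=m
for c in (("top",),("side",),("top","side")): print("jar",fit(J,{k:ms[k] for k in c},(620,156,0),False))
E
```

```text
top 2392 69 228
yellow top [623. -48.  42.]
mat [454. -16.   4.] 288 367 242 272
side 2143 214 297
yellow top [615. -36.  42.]
tray top (array([ 6.30437e+02, -1.80865e+02,  1.01000e-01]), np.float64(0.092))
tray side (array([ 6.32887e+02, -1.76854e+02,  9.80000e-02]), np.float64(0.025))
tray (array([ 6.32641e+02, -1.78555e+02,  9.40000e-02]), np.float64(0.061))
handle ('top',) (array([ 4.49562e+02, -1.43390e+01, -1.40000e-02]), np.float64(0.276))
handle ('side',) (array([ 4.50336e+02, -1.30210e+01,  6.00000e-03]), np.float64(0.216))Traceback (most recent call last):
  File "<stdin>", line 17, in <module>
  File "fit.py", line 16, in fit
    r=minimize(cost,v0,method="Nelder-Mead",options=dict(initial_simplex=sim,xatol=.05,fatol=1e-5,maxiter=90))
    res = _minimize_neldermead(fun, x0, args, callback, bounds=bounds,
                               **options)
    fsim[k] = func(sim[k])
              ~~~~^^^^^^^^
    fx = function(np.copy(x), *(wrapper_args + args))
  File "fit.py", line 13, in cost
    return np.mean([np.abs(hull(c,place(P,v))-m).sum()/m.sum() for c,m in masks.items()])
                           ~~~~^^^^^^^^^^^^^^
  File "fit.py", line 5, in hull
    q=np.array([px(cam,p) for p in P]); m=np.zeros((400*S,640*S),np.uint8)
                ~~^^^^^^^
  File "h.py", line 7, in px
    i=viewer.camera_info(cam); c=np.array(i["R"])@np.array(X,float)+i["t"]; s=c[:2]/c[2]
ValueError: time passes only in moves, steps and waits
```

```bash
cat >> h.py <<'E'
_ci={c:viewer.camera_info(c) for c in("top","side")}
SG=1
def Rs(yaw,pitch=0): # pitch>0: mouth up
    return Ro.from_euler("z",yaw)*Ro.from_euler("x",pitch)
def tcp(o,yaw,pitch=0,pivot=(0,0,0),dz=0):
    """scoop frame point 'pivot' at world o -> TCP pose"""
    R=Rs(yaw,pitch); R0=Ro.from_matrix(np.array([[0,-SG,0],[-SG,0,0],[0,0,-1.]]).T) # rows: tool x,y,z in scoop frame
    p=np.array(o,float)+R.apply(np.array([0,-55,56+dz])-np.array(pivot)); return p,(R*R0).as_rotvec()
TR=np.array([632.6,-177.5,0]);TY=.097
def tr(y,z,x=0): return TR+Ro.from_euler("z",TY).apply([x,y,z])
E
sed -i 's/i=viewer.camera_info(cam)/i=_ci[cam]/' h.py
python3 - <<'E'
import h; from h import *
np.set_printoptions(precision=2,suppress=True)
for s in(1,-1):
    h.SG=s
    L=[("grasp",tcp((450,-13.5,4),0)),("up",tcp((450,-13.5,120),0)),("tray hi",tcp(tr(-70,90),TY)),("tray",tcp(tr(-70,5),TY)),("end",tcp(tr(70,5),TY)),("tilt",tcp(tr(70,100),TY,.35)),("prejar",tcp((620,60,190),0,.35))]
    for yaw in(0,-.4,.4,-.8):
        for p in(0,-.5,-1.0,-1.3):
            d=Ro.from_euler("z",yaw).apply([0,1,0]); L.append((f"pour{yaw} {p}",tcp(np.array([620,156,125])-30*d,yaw,p,(0,50,0))))
    for n,(p,r) in L: print(s,n,p.round(),kin.ik(p,r))
print(robot.observe()["t"])
E
```

```text
1 grasp [450. -68.  60.] [-0.89  0.89  1.34  2.23 -1.09  1.02 -2.02]
1 up [450. -68. 176.] [-1.01  0.47  1.38  2.15 -0.57  0.97 -2.45]
1 tray hi [ 645. -302.  146.] [ 0.24  0.64  0.22  1.5  -0.16  1.02 -2.54]
1 tray [ 645. -302.   61.] [ 0.23  0.74  0.24  1.55 -0.21  0.88 -2.5 ]
1 end [ 631. -163.   61.] [ 0.07  0.65  0.18  1.71 -0.15  0.8  -2.72]
1 tilt [ 633. -178.  134.] [ 0.3   0.66  0.11  1.53 -0.41  1.16 -2.44]
1 prejar [620. -11. 224.] [ 0.15  0.45 -0.01  1.66 -0.38  1.12 -2.82]
1 pour0 0 [620.  21. 181.] [ 0.73  0.9  -1.33  1.66  0.9   1.33  2.38]
1 pour0 -0.5 [620.  61. 224.] [ 0.37  0.96 -1.33  1.56  1.19  1.82  2.1 ]
1 pour0 -1.0 [620. 116. 244.] [-0.33  0.79 -0.45  1.43  0.97  1.83  2.17]
1 pour0 -1.3 [620. 152. 241.] [-0.82  0.91  0.21  1.36  0.79  1.8   2.32]
1 pour-0.4 0 [567.  32. 181.] [ 0.77  0.81 -1.32  1.79  0.83  1.24  1.95]
1 pour-0.4 -0.5 [583.  68. 224.] [ 0.29  0.84 -1.11  1.5   0.9   1.76  1.83]
1 pour-0.4 -1.0 [605. 120. 244.] [-0.76  0.88  0.43  1.25  0.35  1.8   2.34]
1 pour-0.4 -1.3 [618. 152. 241.] None
1 pour0.4 0 [673.  32. 181.] [-0.01  0.54 -0.13  1
[... 1382 characters left out ...]
[ 0.13  0.69 -0.77  1.51  0.71  1.61 -1.18]
-1 pour-0.4 -1.0 [605. 120. 244.] [-0.76  0.88  0.43  1.25  0.35  1.8  -0.8 ]
-1 pour-0.4 -1.3 [618. 152. 241.] None
-1 pour0.4 0 [673.  32. 181.] [ 0.41  0.68 -0.76  1.53  0.5   1.14 -0.06]
-1 pour0.4 -0.5 [657.  68. 224.] [ 0.23  0.67 -0.92  1.63  1.03  1.39 -0.58]
-1 pour0.4 -1.0 [635. 120. 244.] [-0.06  0.82 -0.92  1.66  1.38  1.84 -0.91]
-1 pour0.4 -1.3 [622. 152. 241.] [-0.47  0.81 -0.45  1.65  1.31  1.84 -0.99]
-1 pour-0.8 0 [523.  62. 181.] [ 0.39  0.4  -0.7   1.9   0.31  0.95 -1.25]
-1 pour-0.8 -0.5 [552.  90. 224.] [ 0.11  0.69 -0.7   1.47  0.51  1.65 -1.48]
-1 pour-0.8 -1.0 [592. 128. 244.] None
-1 pour-0.8 -1.3 [617. 153. 241.] None
1.3
```

```bash
sed -i 's/^SG=1/SG=-1/' h.py
python3 - <<'E'
from h import *
p,r=tcp((450,-13.5,4),0)
robot.movep(p+[0,0,110],r); 
robot.servo_line(p+[0,0,60],feed=150)
robot.servo_line(p,feed=80); o=robot.observe(); print("F",o["contact_force"].round(1) if hasattr(o["contact_force"],"round") else o["contact_force"])
grip(0.0,55); o=robot.observe(); print(o["t"],o["grip_width"],o["grip_force"],np.round(o["contact_force"],1),np.round(o["tcp_pos"]-p,1))
robot.servo_line(p+[0,0,100],feed=150); robot.hold(.3); o=robot.observe(); print(o["t"],o["grip_width"],np.round(o["contact_force"],2),np.round(o["wrist_torque"],2))
for c in("top","side"):
    snap(c,c+"1")
    for n in("scoop","scoop_grip","scoop_lip"): print(c,n,[(w(c,d["at"]).round(0).tolist(),round(d["confidence"],2)) for d in viewer.pinpoint(n,c)[:2]])
    print("exp",px(c,(450,-13.5,104)).round(),px(c,(450,36,104)).round())
cv2.imwrite("pics/g.png",cv2.resize(cv2.imread("pics/side1.png")[120:320,240:480],None,fx=3,fy=3,interpolation=cv2.INTER_CUBIC))
E
```

```text
F [-0.5 -1.3  0. ]
5.9083 0.2176103420805474 54.8029088973999 [ 0.2 -0.4 -0.3] [-0.1 -0.  -0. ]
7.025 0.21615726761316448 [ 0.83 -0.3  -0.98] [-0.1  -0.08  0.01]
top scoop [([451.0, -11.0, 106.0], 0.63)]
top scoop_grip [([453.0, -70.0, 175.0], 0.86)]
top scoop_lip [([451.0, 36.0, 100.0], 0.77)]
exp [327. 255.] [310. 255.]
side scoop [([452.0, -14.0, 102.0], 0.73)]
side scoop_grip [([450.0, -69.0, 181.0], 0.71)]
side scoop_lip [([453.0, 38.0, 104.0], 0.82)]
exp [355. 234.] [343. 244.]
```

View pics/g.png

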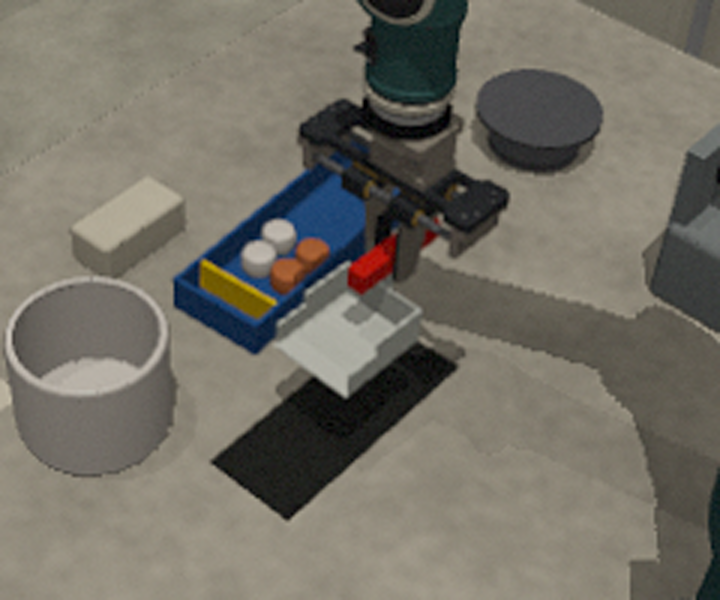

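The scoop is held level and sits where the model predicts (bottom at z≈104). The pebbles lie by the stop in the tray. Next: move over the tray and touch down.

```bash
cat >> h.py <<'E'
def F(): return np.array(robot.observe()["contact_force"])
E
python3 - <<'E'
from h import *
robot.movep(*tcp(tr(-72,100),TY)); robot.hold(.2)
p,r=tcp(tr(-72,55),TY); robot.servo_line(p,feed=120)
f0=F(); print("f0",f0.round(2))
snap("side","s2");snap("top","t2")
p,r=tcp(tr(-72,14),TY); robot.servo_line(p,feed=60); print((F()-f0).round(2))
z=14
while z>0:
    z-=1; robot.servo_line(tcp(tr(-72,z),TY)[0],feed=25); d=F()-f0
    if d[2]>2.5: break
print("touch z",z,d.round(2),np.round(robot.observe()["wrist_torque"],2))
snap("side","s3");snap("top","t3")
print(robot.observe()["t"])
a=cv2.imread("pics/s3.png")[130:270,280:420];b=cv2.imread("pics/t3.png")[150:250,310:450]
cv2.imwrite("pics/v3.png",np.hstack([cv2.resize(a,(400,400),interpolation=2),cv2.resize(b,(400,286),interpolation=2).copy() if 0 else cv2.copyMakeBorder(cv2.resize(b,(400,286),interpolation=2),0,114,0,0,0)]))
E
```

```text
f0 [-0.25 -0.35 -0.77]
[-0.05  0.63 -1.12]
touch z 4 [-1.99  1.22  6.6 ] [0.05 0.42 0.04]
12.85
```

View pics/v3.png

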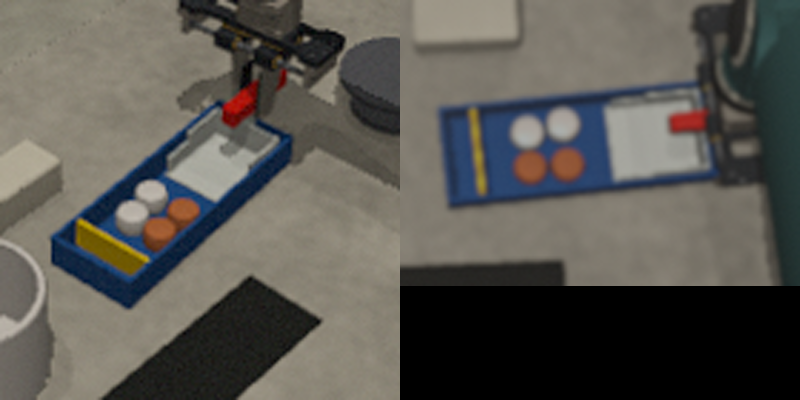

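```bash
cat > push.py <<'E'
from h import *
u=Ro.from_euler("z",TY).apply([0,1,0]); v=Ro.from_euler("z",TY).apply([1,0,0])
def push(y,yend,x,z,step,feed,lim,f0,log=5):
    k=0
    while y<yend:
        y+=step; robot.servo_line(tcp(tr(y,z,x),TY)[0],feed=feed); d=F()-f0; k+=1
        if k%log==0 or -d@u>lim: print("lip",round(y+50,1),"Fy %.1f Fx %.1f Fz %.1f"%(d@u,d@v,d[2]),"T",np.round(robot.observe()["wrist_torque"],2))
        if -d@u>lim: break
    return y
E
python3 - <<'E'
from push import *
f0=np.array([-.3,0,-1.2])
robot.servo_line(tcp(tr(-72,4.5,-1.5),TY)[0],feed=20); print((F()-f0).round(2))
y=push(-72,40,-1.5,4.5,4,50,9,f0)
snap("side","s4");snap("top","t4")
print(y,robot.observe()["t"])
a=cv2.imread("pics/s4.png")[130:270,280:420];b=cv2.imread("pics/t4.png")[150:250,310:450]
cv2.imwrite("pics/v4.png",np.hstack([cv2.resize(a,(400,400),interpolation=2),cv2.copyMakeBorder(cv2.resize(b,(400,286),interpolation=2),0,114,0,0,0)]))
E
```

```text
[0.17 0.46 5.98]
lip -2 Fy -0.4 Fx -0.9 Fz 7.4 T [-0.13  0.08  0.01]
lip 18 Fy -0.7 Fx -0.2 Fz 6.6 T [-0.09  0.01  0.01]
lip 38 Fy -0.5 Fx 0.2 Fz 6.7 T [-0.23  0.07  0.01]
lip 58 Fy -1.2 Fx -1.0 Fz 6.1 T [-0.2   0.05 -0.02]
lip 78 Fy -2.2 Fx 0.9 Fz 7.5 T [-0.38 -0.03 -0.  ]
40 20.2
```

View pics/v4.png

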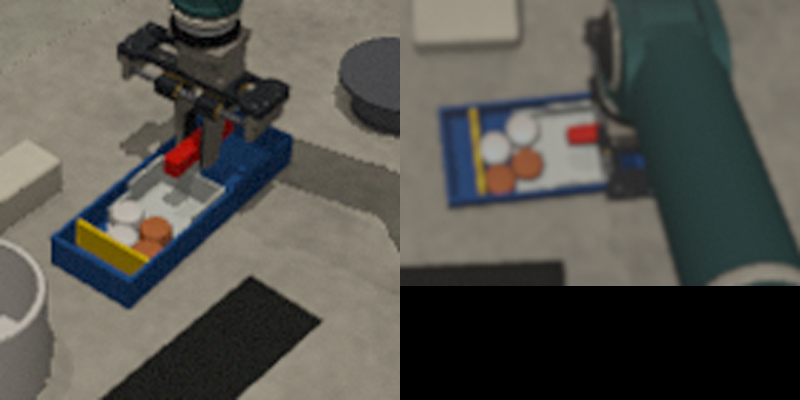

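Two pebbles are in the pan. The other two, at about (495, 147) and (500, 178), lie against the stop. I'll continue slowly to the stop.

Run:
```python
from push import *
f0=np.array([-.3,0,-1.2])
y=push(40,115,-1.5,4.5,3,30,8,f0,2)
snap("side","s5");snap("top","t5")
print(y,robot.observe()["t"])
a=cv2.imread("pics/s5.png")[130:270,280:420];b=cv2.imread("pics/t5.png")[150:250,310:450]
cv2.imwrite("pics/v5.png",np.hstack([cv2.resize(a,(400,400),interpolation=2),cv2.copyMakeBorder(cv2.resize(b,(400,286),interpolation=2),0,114,0,0,0)]))
```

```text
lip 96 Fy -2.1 Fx 0.5 Fz 8.3 T [-0.41 -0.01 -0.04]
lip 102 Fy -1.6 Fx 2.0 Fz 8.1 T [-0.51 -0.03 -0.02]
lip 108 Fy -4.5 Fx -0.2 Fz 7.7 T [-0.79  0.04  0.09]
lip 114 Fy -3.0 Fx 0.7 Fz 7.6 T [-0.67  0.07 -0.  ]
lip 120 Fy -2.6 Fx -0.5 Fz 8.5 T [-0.61  0.01 -0.03]
lip 126 Fy -2.2 Fx 0.3 Fz 8.7 T [-0.58  0.01  0.01]
lip 132 Fy -8.2 Fx 0.4 Fz 7.3 T [-1.65 -0.3   0.19]
82 23.8
```

View pics/v5.png

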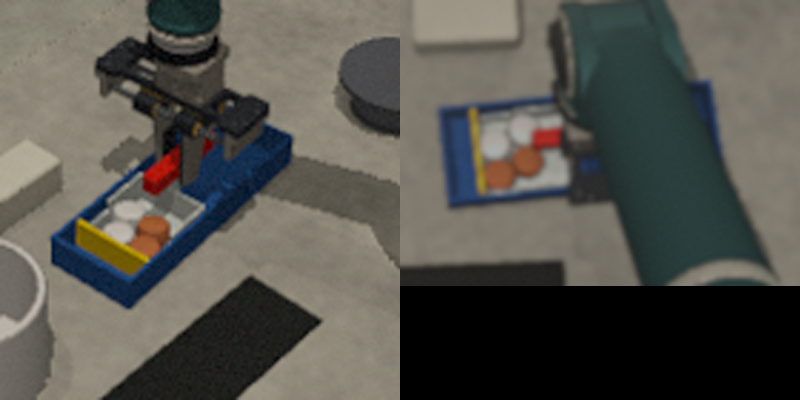

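Run:
```python
from push import *
f0=np.array([-.3,0,-1.2])
for a,z in((.12,5.),(.25,5.5),(.4,6.)):
    p,r=tcp(tr(81-50+100*(1-np.cos(a))*.8,z,-1.5),TY,a,(0,-50,0)); robot.servo_line(p,feed=30,rotation=r); d=F()-f0; print(a,d.round(1))
for z in(20,70,125):
    p,r=tcp(tr(81-50-(z>50)*10,z,-1.5),TY,.4,(0,-50,0)); robot.servo_line(p,feed=70)
robot.hold(.2);print((F()-f0).round(1))
snap("side","s6");snap("top","t6")
print(robot.observe()["t"])
a=cv2.imread("pics/s6.png")[100:240,280:420];b=cv2.imread("pics/t6.png")[150:250,310:450]
cv2.imwrite("pics/v6.png",np.hstack([cv2.resize(a,(400,400),interpolation=2),cv2.copyMakeBorder(cv2.resize(b,(400,286),interpolation=2),0,114,0,0,0)]))
```

```text
0.12 [ 0.  -3.4  6.3]
0.25 [-1.8 -3.6 11.1]
0.4 [-0.7 -3.2 10.9]
[-0.5  0.2 -1.8]
27.2917
```

View pics/v6.png

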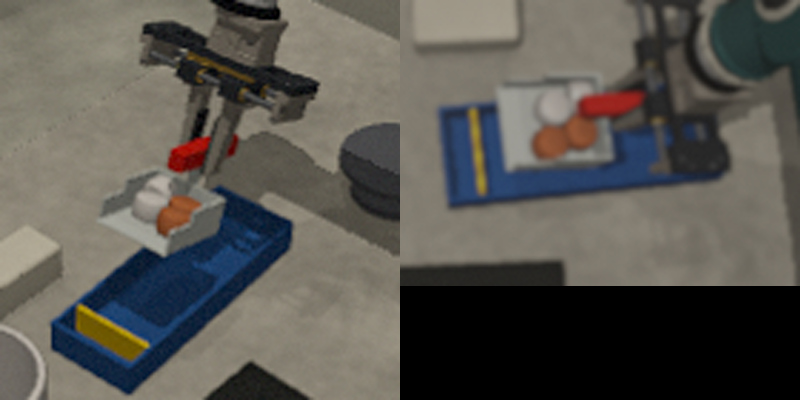

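All four pebbles sit in the pan, tilted back over the empty tray. Next: carry them over and pour.

Run:
```python
from h import *
np.set_printoptions(precision=2,suppress=True)
C=np.array([620,156,0.]); Y=.3; d=Ro.from_euler("z",Y).apply([0,1,0])
def lip(b,z,p): return tcp(C-b*d+[0,0,z],Y,p,(0,50,0))
pre=[lip(90,190,.35),lip(38,160,.2)]
tips=[lip(38,145,-.1),lip(36,132,-.35),lip(34,125,-.6),lip(32,122,-.85),lip(30,122,-1.0)]
for q in pre+tips: print(kin.ik(*q))
p,r=pre[0]; robot.servo_line(p,feed=110,rotation=r); print("t",robot.observe()["t"])
p,r=pre[1]; robot.servo_line(p,feed=80,rotation=r); print(F())
snap("top","t7")
for q in tips:
    robot.servo_line(q[0],feed=50,rotation=q[1]); print(F())
robot.hold(.4); snap("top","t8");snap("side","s8"); print("t",robot.observe()["t"],F())
a=cv2.imread("pics/s8.png")[120:290,200:370];b=cv2.imread("pics/t8.png")[150:250,210:350]
cv2.imwrite("pics/v8.png",np.hstack([cv2.resize(a,(400,400),interpolation=2),cv2.copyMakeBorder(cv2.resize(b,(400,286),interpolation=2),0,114,0,0,0)]))
```

```text
[ 0.59  0.75 -0.72  1.37  0.14  1.27  0.25]
[ 0.47  0.66 -0.68  1.49  0.22  1.15  0.1 ]
[ 0.26  0.55 -0.58  1.57  0.43  1.13 -0.14]
[ 0.07  0.53 -0.51  1.62  0.65  1.18 -0.38]
[-0.08  0.56 -0.52  1.64  0.88  1.33 -0.62]
[-0.19  0.66 -0.58  1.63  1.08  1.56 -0.81]
[-0.26  0.73 -0.58  1.61  1.17  1.7  -0.9 ]
t 28.825
[ 0.7  -0.71 -3.06]
[ 0.11 -0.61 -4.01]
[ 0.5  -0.63 -2.59]
[ 0.29 -0.29 -1.8 ]
[-0.17  0.65 -0.62]
[ 0.18  0.16 -1.52]
t 33.5 [-0.85 -0.64 -0.88]
```

View pics/v8.png

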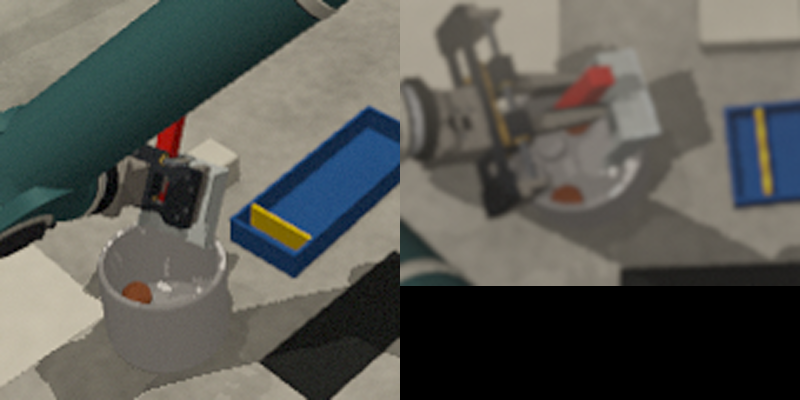

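The scoop looks empty, with force back at baseline, and pebbles are visible in the jar. I'll retreat over the mat and check.

Run:
```python
from h import *
C=np.array([620,156,0.]); Y=.3; d=Ro.from_euler("z",Y).apply([0,1,0])
def lip(b,z,p): return tcp(C-b*d+[0,0,z],Y,p,(0,50,0))
for q in(lip(35,135,-.7),lip(45,175,-.1),lip(110,190,0)): robot.servo_line(q[0],feed=100,rotation=q[1])
robot.movep(*tcp((453,-14,110),0)); robot.hold(.2); print(F())
snap("top","t9");snap("side","s9")
for c in("top","side"):
    for n in("pebble0","jar","mat","scoop"): print(c,n,[(w(c,e["at"]).round(0).tolist(),round(e["confidence"],2)) for e in viewer.pinpoint(n,c)[:5]])
print("t",robot.observe()["t"])
a=cv2.imread("pics/s9.png")[150:320,220:390];b=cv2.imread("pics/t9.png")[160:240,230:310]
cv2.imwrite("pics/v9.png",np.hstack([cv2.resize(a,(400,400),interpolation=2),cv2.resize(b,(400,400),interpolation=2)]))
```

```text
[-1.17709219  0.32811301 -1.48974276]
top pebble0 [([666.0, 163.0, 25.0], 0.67), ([639.0, 196.0, 23.0], 0.53), ([570.0, 169.0, 24.0], 0.44), ([598.0, 201.0, 27.0], 0.41)]
top jar [([620.0, 155.0, 4.0], 0.94)]
top mat [([457.0, -15.0, -2.0], 0.8)]
top scoop [([453.0, -20.0, 108.0], 0.66)]
side pebble0 [([667.0, 165.0, 27.0], 0.56)]
side jar [([614.0, 157.0, 5.0], 0.77)]
side mat [([455.0, -14.0, 8.0], 0.76), ([453.0, 26.0, 104.0], 0.41)]
side scoop [([455.0, -20.0, 106.0], 0.66)]
t 37.3833
```

View pics/v9.png

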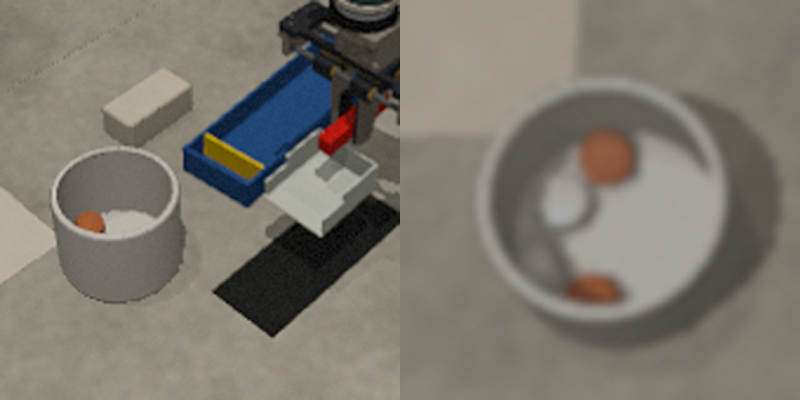

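All four pebbles are in the jar, the scoop is empty, and the jar has not moved. Time to lay the scoop down.

Run:
```python
from h import *
P=lambda z:tcp((453,-9,z),0)[0]
robot.servo_line(P(110),feed=60); f0=F(); robot.servo_line(P(16),feed=90)
z=16
while z>0:
    z-=1; robot.servo_line(P(z),feed=25); d=F()-f0
    if d[2]>2.5: break
print("touch",z,d.round(2),np.round(robot.observe()["wrist_torque"],2))
o=robot.observe()
# press a little flatter if touched early by tilt
while z>4 and d[2]<8: z-=.5; robot.servo_line(P(z),feed=20); d=F()-f0
print(z,d.round(1))
grip(1.0); robot.hold(.3); robot.servo_line(P(z+130),feed=150); print(robot.observe()["grip_width"])
robot.movep([480,-380,300],robot.observe()["tcp_rot"]); robot.hold(.2)
for c in("top","side"):
    snap(c,c+"10")
    for n in("scoop","scoop_lip","scoop_grip","mat","jar","pebble0"): print(c,n,[(w(c,e["at"]).round(0).tolist(),round(e["confidence"],2)) for e in viewer.pinpoint(n,c)[:4]])
print("t",robot.observe()["t"])
cv2.imwrite("pics/v10.png",cv2.resize(cv2.imread("pics/side10.png")[140:320,230:430],None,fx=3,fy=3,interpolation=2))
```

```text
touch 11 [ 0.05 -1.73  5.43] [0.08 0.09 0.07]
10.0 [-1.1 -2.6 10.5]
0.9961583902811101
top scoop [([453.0, -11.0, 5.0], 0.62)]
top scoop_lip [([454.0, 37.0, 3.0], 0.71), ([541.0, 503.0, 2.0], 0.18)]
top scoop_grip [([455.0, -69.0, 75.0], 0.94)]
top mat []
top jar [([618.0, 153.0, 3.0], 0.56)]
top pebble0 [([667.0, 165.0, 25.0], 0.67), ([570.0, 167.0, 22.0], 0.59), ([641.0, 191.0, 23.0], 0.44), ([597.0, 205.0, 27.0], 0.44)]
side scoop [([453.0, -15.0, 5.0], 0.71)]
side scoop_lip [([453.0, 36.0, 7.0], 0.73)]
side scoop_grip [([452.0, -67.0, 79.0], 0.7)]
side mat [([454.0, -13.0, 7.0], 0.75)]
side jar [([618.0, 155.0, 3.0], 0.57)]
side pebble0 [([665.0, 166.0, 30.0], 0.64)]
t 45.1917
```

View pics/v10.png

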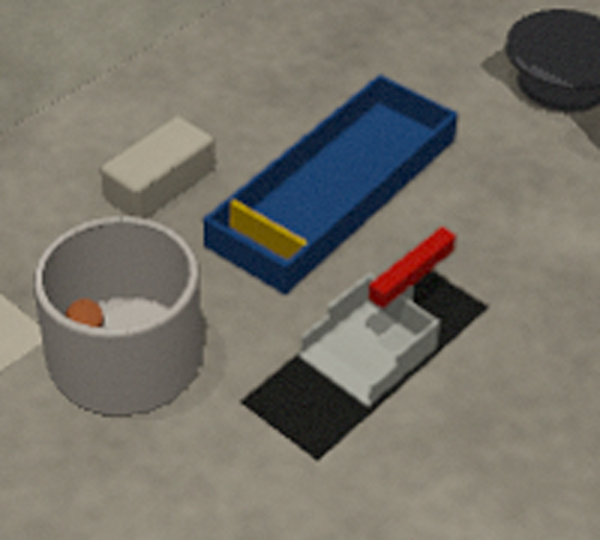

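The scoop lies flat in the middle of the mat, all four pebbles are in the jar, and the arm is clear.

```bash
python3 -c "
from h import *
print(robot.job_done())"
```

```text
the job is handed in; nothing more can be done
None
```

The job is handed in: the last pictures show all four pebbles in the upright jar and the scoop released flat on the middle of the mat, at about 45 s of the 64 s allowed. The hand-in call returned no verdict.

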